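Find the hidden lid catch of the desk connection box

ROBOT

A 6-joint arm with a two-finger parallel gripper is mounted at the origin on the work surface. World frame = base frame: x ahead of the robot, y to its left, z up, the work surface at z = 0. Lengths are in m, angles in rad, forces in N, time in s.
With the tool pointing down it reaches from about 0.3 to 0.85 m from the base axis. Payload 4.2 kg.
Tool frame: the origin (TCP) lies at the very end of the fingers, on their centre line; the grasp point (between the pads) lies 19 mm behind it; z points along the fingers, y is the direction in which the jaws open and shut (so a half turn about z gives the same grasp; the last joint's range is limited). The gripper opens to 91 mm and grips with 3 to 60 N. Pads are 32 mm wide; open, the fingers measure 118 mm over their backs; the gripper's body (76 mm by 178 mm) begins 60 mm behind the grasp point.
Start: joints at [1.083, 0.32, 1.565, -0, 1.257, -0.02], TCP at [0.259, 0.513, 0.214] pointing down, gripper open.
Joint ranges: [-3.11, 3.11], [-0.84, 2.01], [0.21, 2.61], [-1.34, 4.49], [0.05, 2.63], [-2.56, 2.56]. Speed limits (rad/s): [2.57, 2.57, 3.14, 3.14, 3.14, 3.14].

INTERFACE

Orientations are given as [roll, pitch, yaw] about the fixed x, y, z axes, in that order (R = Rz(yaw) Ry(pitch) Rx(roll)).
In Python, from workcell import arm, snapshot, workorder gives the robot as it stands.
- The arm moves only by the shell command python3 -m crank 'ROWS' [FORCE]. ROWS is JSON, a list of rows, each a list of 3 entries, a list of its own where there are three numbers: the shift along the tool's x, y, z in mm, then the turn about the tool's z in rad, then the finger opening in mm, from 0 to 91.2. In form: [[[x, y, z], spin, fingers], ...]. A call has exactly 10 rows; each row shifts and turns the commanded pose from where the row before left it, along the tool's axes as they then stand; what a row does not reach is not made up. A row lasts 1/10 s, in which the tool goes at most 50 mm and 8.59 degrees, less where a joint would pass 70% of its speed; a pose out of reach is approached as far as the arm can. A call with a gripper value outside its range is refused whole. The fingers move at their own pace and stop on an object; FORCE is the grip in N (left out, the last holds). Time passes only in rows, so rows that do not move let the fingers close, or fill a call up. It gives the time, the measured TCP pose, the force and the opening at its end, in the units of the state.
- arm.get_obs(): the state, without advancing time (a new reading comes with each control period).
- snapshot(name): name is "scene" or "top"; returns a dict with "frame" (420x560x3 uint8, red, green, blue), "fx", "fy", "cx", "cy" (pixels), "rvec" (rotation vector, rad) and "tvec" (3), from world to camera coordinates, as OpenCV has them. Camera axes: x right, y down, z forward; pixel columns grow to the right and rows downward; lengths in m; the calibration is good to about 2 mm. A picture is of the moment at which its call begins. There is no depth.
- workorder.close_job(): hands the job in, once; it reports no verdict.
The state is a dict: "time_s": time; "joints": joint angles; "joint_velocities": joint speeds; "joint_efforts": joint torques, N m; "ee_pos": TCP position; "eef_rot": TCP orientation; "ft_force": force on the tool from outside, world axes, zero at the start; "moment": the same for the moment, N m; "finger_gap": opening from 0.0 (shut) to 1.0 (fully open).
Only numpy, scipy, OpenCV 4.12 (cv2) and the standard library are available. Lean on these libraries where they do the work, as an engineer would, in place of code of your own. Each camera call takes 0.05 s, during which the arm holds its last target. There are 200 camera calls.

TASK

One of the five look-alike square plates let into the top of the desk connection box is the hidden catch of its lid; the other four are rigid blanks. With the fingertips, feel along the plates, pressing each only lightly, until you find the one that gives; press that one in until the lid springs open and then move clear, leaving the lid open. Do not grasp anything, do not lift the lid by hand, and leave the mug, stapler, stamp and tape roll where they stand.

Things in the scene. Friction and masses are not known exactly. Their poses are not given: they have to be found in the camera images.
- box: Grey metal desk box, fixed, 190 (x) x 320 (y) x 60 mm high, flat top. Origin: centre of its underside on the desk. Own -x half: flat panel with a row (at x = -55 mm) of five identical aluminium plates 45 mm square, sunk 2 mm. Four are rigid; one, any of the five, is the lid's catch. Own +x half (x -10 to 93 mm): lid, flush with the top, hinged along the far (+x) edge.
- place1 (a point): Centre of the top face (when not pressed) of the plate at own y = -112 mm of the box, 58 mm above the desk; axes as the box. The plate is 45 mm square, sides along the box's x and y, sunk 2 mm in the panel. It tells nothing about whether this plate is the catch.
- place2 (a point): Centre of the top face (when not pressed) of the plate at own y = -56 mm of the box, 58 mm above the desk; axes as the box. The plate is 45 mm square, sides along the box's x and y, sunk 2 mm in the panel. It tells nothing about whether this plate is the catch.
- place3 (a point): Centre of the top face (when not pressed) of the plate at own y = 0 mm of the box, 58 mm above the desk; axes as the box. The plate is 45 mm square, sides along the box's x and y, sunk 2 mm in the panel. It tells nothing about whether this plate is the catch.
- place4 (a point): Centre of the top face (when not pressed) of the plate at own y = 56 mm of the box, 58 mm above the desk; axes as the box. The plate is 45 mm square, sides along the box's x and y, sunk 2 mm in the panel. It tells nothing about whether this plate is the catch.
- place5 (a point): Centre of the top face (when not pressed) of the plate at own y = 112 mm of the box, 58 mm above the desk; axes as the box. The plate is 45 mm square, sides along the box's x and y, sunk 2 mm in the panel. It tells nothing about whether this plate is the catch.
- catch (a joint): How far the catch plate is pushed down, m: 0 = out, 0.006 = fully in. It resists with about 4 N at first, gives way past about 2.5 mm, then runs to the bottom and stays there by itself, the lid rising with it. A blanking plate does not give at all.
- lid (a joint): Lid angle, rad: 0 = shut, about 0.5 = sprung open, its near edge about 49 mm above its shut place. The catch drives it in proportion to its travel; it opens away from the plates and stays open by itself.
- mug: White china mug, 76 mm across, 90 mm high, handle on one side; origin at the centre of its underside. Stands on the desk beyond the box's own +y end. Bystander.
- stapler: Black desk stapler, 130 x 34 x 52 mm, lying along its own x; origin at the centre of its underside. On the desk beyond the box's own -y end. Bystander.
- stamp: Dark wooden round hand stamp, 42 mm across the foot, 72 mm high; origin at the centre of its underside. On the desk on the own -x side of the box. Bystander.
- tape_roll: Roll of clear tape lying flat, 80 mm outside, 20 mm high; origin at the centre of its underside. On the desk on the own -x side of the box. Bystander.

How it is judged:
On the way:
1. the catch plate is pressed in by the fingers, not by pulling at the lid (value of joint catch above 0.0015 m and contact force between the fingers and anything else above 0.3 N and contact force between the fingers and lid below 0.05 N).
At the end, for the whole second after the job is handed in: The catch is in (over 4.5 mm of its 6 mm), the lid stands open by more than 0.37 rad and is at rest, and each bystander is within 25 mm of where it started (value of joint catch above 0.0045 m and value of joint lid above 0.37 rad and velocity of joint lid between -0.05 and 0.05 rad/s and distance of each of mug, stapler, stamp, tape_roll from where it was at the start of the episode below 0.025 m); the robot touches nothing.
It fails at once if the fingers press on something with more than 60 N (contact force between the fingers and anything else above 60 N).
It fails at once if the lid is pushed or lifted by the fingers (more than 2 N) (contact force between the fingers and lid above 2 N).
It fails at once if the mug, stapler, stamp or tape roll is moved by more than 25 mm, or lifted (distance of any of mug, stapler, stamp, tape_roll from where it was at the start of the episode above 0.025 m or height (world z) of any of mug, stapler, stamp, tape_roll above 0.015 m).
It also fails if it takes over 48 s, if anything falls off the work surface, if the arm or the gripper's body presses on something with over 40 N, if the wrist force passes 120 N, or if a joint passes its speed limit or range.

## Working session

There is one attempt and no reset: what is moved stays moved. The work goes in short steps, Python scripts to look and compute and a shell command to move; the robot and the scene stay as the last step left them, time stands still between calls to the robot, and variables do not carry over. Pictures are saved under pics/ and viewed, about 8 in all and at most 12, crops included, and the job is handed in when it is done.

```bash
mkdir -p pics; ls; python3 - <<'E'
from workcell import arm,snapshot
import cv2,numpy as np
for n in("top","scene"):
    s=snapshot(n);cv2.imwrite(f"pics/{n}0.png",s["frame"][:,:,::-1])
    print(n,s["fx"],s["fy"],s["cx"],s["cy"],s["rvec"],s["tvec"])
o=arm.get_obs();print(o)
E
```

```text
pics
top 483.07040885595984 483.07040885595984 280.4484763832887 206.50377270727736 [ 2.20492427 -2.19752787  0.08968678] [0.02143235 0.56076249 1.23579187]
scene 455.30105312730524 455.30105312730524 282.46002584456096 207.12553493803912 [ 1.85164948  1.6012833  -0.68210547] [-0.11964969 -0.32420967  1.48137529]
{'time_s': 0.1, 'joints': array([ 1.08299732e+00,  3.20215930e-01,  1.56552820e+00,  1.81986595e-05,
        1.25742878e+00, -2.00294359e-02]), 'joint_velocities': array([ 0.00068311, -0.00111182, -0.00117953, -0.00025296, -0.00011333,
        0.00149053]), 'joint_efforts': array([ 6.12588119e-04, -4.13333380e+01, -2.32511008e+01,  7.28062168e-02,
        4.21331625e-02, -6.42653913e-05]), 'ee_pos': array([0.25906348, 0.51282842, 0.21322248]), 'eef_rot': array([-3.14001306e+00, -4.89495953e-05,  2.67381742e+00]), 'ft_force': array([-0.30733475, -0.22248476, -0.13037045]), 'moment': array([-0.01584568,  0.00671144,  0.01101029]), 'finger_gap': 1.000755267799061}
```

View pics/top0.png

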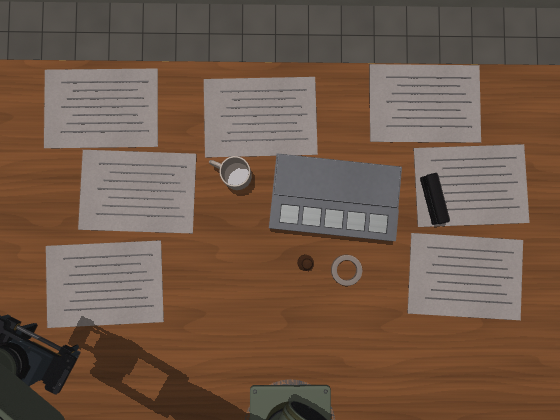

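View pics/scene0.png

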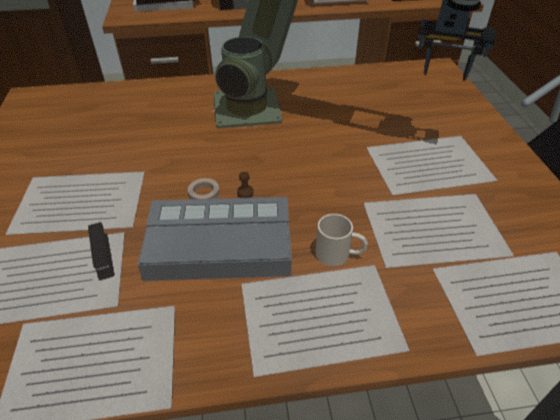

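The top view shows the box with its plates at about (289,214) to (378,223), with the lid on the far side. The mug is at (236,175), the stapler at (435,198), the stamp at (306,262) and the tape at (347,270). Next I'll locate the plates.

```bash
cat > h.py <<'E'
import cv2,numpy as np
def ray(s,uv,z):
    R=cv2.Rodrigues(np.array(s["rvec"],float))[0];t=np.array(s["tvec"],float)
    c=-R.T@t;d=R.T@np.array([(uv[0]-s["cx"])/s["fx"],(uv[1]-s["cy"])/s["fy"],1])
    return c+d*(z-c[2])/d[2]
def plates(s,roi):
    f=cv2.cvtColor(s["frame"],cv2.COLOR_RGB2HSV);m=((f[...,2]>140)&(f[...,1]<60)).astype(np.uint8)
    k=np.zeros_like(m);x0,x1,y0,y1=roi;k[y0:y1,x0:x1]=m[y0:y1,x0:x1]
    n,_,st,c=cv2.connectedComponentsWithStats(k)
    return [(c[i],st[i,4]) for i in range(1,n) if st[i,4]>60]
E
python3 - <<'E'
from workcell import snapshot
from h import *
for n,roi in(("top",(272,395,198,238)),("scene",(150,285,200,224))):
    s=snapshot(n);P=[]
    for c,a in sorted(plates(s,roi),key=lambda q:q[0][0]):
        p=ray(s,c,.058);P.append(p);print(n,c.round(1),a,p.round(4))
    d=P[0]-P[-1];print(np.linalg.norm(d),np.arctan2(d[1],d[0])-np.pi/2)
s=snapshot("top")
print("stamp",ray(s,(306,262),.07),"tape",ray(s,(347,270),.02),"mug",ray(s,(236,172),.09))
E
```

```text
top [289.  213.7] 288 [0.5403 0.0027 0.058 ]
top [311.3 216. ] 285 [ 0.5347 -0.0532  0.058 ]
top [333.5 218.4] 287 [ 0.5288 -0.1089  0.058 ]
top [355.5 220.6] 286 [ 0.5235 -0.1645  0.058 ]
top [377.7 223. ] 284 [ 0.5177 -0.2202  0.058 ]
0.2240924234977116 -0.10112395264005603
scene [170.  212.4] 225 [ 0.5194 -0.2162  0.058 ]
scene [194.3 211.6] 227 [ 0.5249 -0.1609  0.058 ]
scene [218.5 210.9] 231 [ 0.5305 -0.1055  0.058 ]
scene [243.1 210.3] 231 [ 0.5368 -0.0491  0.058 ]
scene [266.8 209.5] 224 [0.5422 0.0056 0.058 ]
0.22291612759388607 -3.2439824273788616
stamp [ 0.42054077 -0.03897965  0.07      ] tape [ 0.3975103  -0.14831884  0.02      ] mug [0.64038249 0.13385635 0.09      ]
```

```bash
python3 -m crank '[[[0,0,0],-0.122,0],[[0,0,0],-0.122,0],[[0,0,0],-0.122,0],[[-22,-32,0],0,0],[[-22,-32,0],0,0],[[-22,-32,0],0,0],[[-22,-32,0],0,0],[[-22,-32,0],0,0],[[-22,-32,0],0,0],[[-22,-32,0],0,0]]' 10
```

```text
time_s: 1.25
ee_pos: [0.3902, 0.2733, 0.214]
eef_rot: [3.141, 0.0, 3.04]
ft_force: [0.1, 0.1, -0.8]
finger_gap: 0.154
```

```bash
python3 -m crank '[[[-22,-32,0],0,0],[[-22,-32,0],0,0],[[-22,-32,0],0,0],[[-22,-32,0],0,0],[[-22,-32,0],0,0],[[-22,-32,0],0,0],[[-22,-32,0],0,0],[[0,0,0],0,0],[[0,0,0],0,0],[[0,0,0],0,0]]'
```

```text
time_s: 2.25
ee_pos: [0.5195, 0.037, 0.2138]
eef_rot: [3.141, -0.001, 3.04]
ft_force: [-0.1, 1.0, 0.3]
finger_gap: 0.008
```

```bash
python3 -m crank '[[[-8,-10,0],0,0],[[-8,-10,0],0,0],[[-9,-10,0],0,0],[[0,0,35],0,0],[[0,0,35],0,0],[[0,0,35],0,0],[[0,0,25],0,0],[[0,0,5],0,0],[[0,0,0],0,0],[[0,0,0],0,0]]'; python3 - <<'E'
from workcell import snapshot
import cv2
s=snapshot("top");a=s["frame"][140:290,220:420,::-1]
t=snapshot("scene");b=t["frame"][130:280,130:330,::-1]
cv2.imwrite("pics/c.png",cv2.resize(cv2.hconcat([a,b]),(800,300),interpolation=cv2.INTER_CUBIC))
E
```

```text
time_s: 3.25
ee_pos: [0.5434, 0.0036, 0.0803]
eef_rot: [3.141, 0.003, 3.04]
ft_force: [0.3, 0.3, -0.3]
finger_gap: 0.006
```

View pics/c.png

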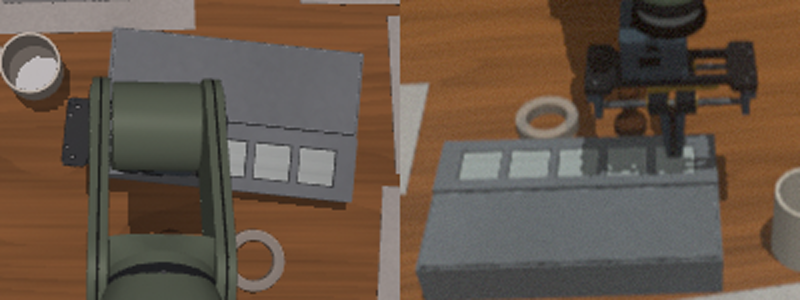

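The picture shows the shut fingers over the end plate (place5), well clear of the lid. I'll go down and stop just short of contact.

```bash
python3 -m crank '[[[0,0,5],0,0],[[0,0,5],0,0],[[0,0,5],0,0],[[0,0,4],0,0],[[0,0,2],0,0],[[0,0,0.5],0,0],[[0,0,0.5],0,0],[[0,0,0],0,0],[[0,0,0],0,0],[[0,0,0],0,0]]'
```

```text
time_s: 4.35
ee_pos: [0.5416, 0.0039, 0.0583]
eef_rot: [3.142, -0.0, 3.04]
ft_force: [-3.9, 0.5, 11.1]
finger_gap: 0.006
```

```bash
python3 -m crank '[[[0,0,-10],0,0],[[0,-20,0],0,0],[[0,-20,0],0,0],[[0,-16,0],0,0],[[0,0,5],0,0],[[0,0,4],0,0],[[0,0,0.5],0,0],[[0,0,0.5],0,0],[[0,0,0],0,0],[[0,0,0],0,0]]'
```

```text
time_s: 5.35
ee_pos: [0.5364, -0.0519, 0.0583]
eef_rot: [-3.14, 0.001, 3.041]
ft_force: [-3.5, -3.0, 11.9]
finger_gap: 0.003
```

It reads about the same here. To be sure this is rigid contact, I'll press 1 mm deeper.

```bash
python3 -m crank '[[[0,0,0.5],0,0],[[0,0,0.5],0,0],[[0,0,0],0,0],[[0,0,0],0,0],[[0,0,0],0,0],[[0,0,0],0,0],[[0,0,0],0,0],[[0,0,0],0,0],[[0,0,0],0,0],[[0,0,0],0,0]]'
```

```text
time_s: 6.35
ee_pos: [0.5364, -0.0519, 0.0583]
eef_rot: [-3.14, 0.001, 3.041]
ft_force: [-5.3, -2.1, 19.1]
finger_gap: 0.008
```

Rigid: z stays at 58.3 mm while the force rises from 12 to 19 N. Places 5 and 4 are both blanks, so I'll go on to place3.

```bash
python3 -m crank '[[[0,0,-11],0,0],[[0,-20,0],0,0],[[0,-20,0],0,0],[[0,-16,0],0,0],[[0,0,5],0,0],[[0,0,4],0,0],[[0,0,0.5],0,0],[[0,0,0.5],0,0],[[0,0,0],0,0],[[0,0,0],0,0]]'
```

```text
time_s: 7.35
ee_pos: [0.5306, -0.1072, 0.0569]
eef_rot: [3.141, -0.0, 3.04]
ft_force: [-0.1, 0.4, -0.2]
finger_gap: 0.003
```

Place3 gives: z is 56.9 mm with almost no force. I'll press on gently.

```bash
python3 -m crank '[[[0,0,1],0,0],[[0,0,1],0,0],[[0,0,0],0,0],[[0,0,0],0,0],[[0,0,0],0,0],[[0,0,0],0,0],[[0,0,0],0,0],[[0,0,0],0,0],[[0,0,0],0,0],[[0,0,0],0,0]]'; python3 - <<'E'
from workcell import snapshot
import cv2
t=snapshot("scene");b=t["frame"][130:280,130:330,::-1]
cv2.imwrite("pics/d.png",cv2.resize(b,(600,450),interpolation=cv2.INTER_CUBIC))
E
```

```text
time_s: 8.35
ee_pos: [0.5306, -0.1076, 0.055]
eef_rot: [3.142, 0.0, 3.04]
ft_force: [0.7, -1.0, -0.5]
finger_gap: 0.008
```

View pics/d.png

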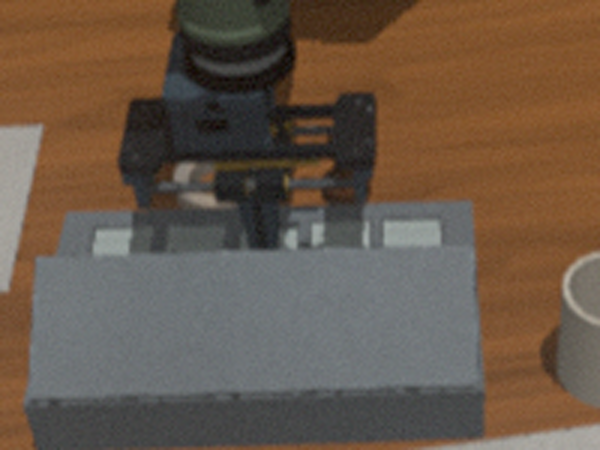

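The scene view shows the lid sprung up: its near edge now covers the front of the plate row, at row ~255 of the crop. I'll follow the plate down to its bottom stop to make sure it is fully in, then retreat straight up and back away from the lid.

```bash
python3 -m crank '[[[0,0,1],0,0],[[0,0,1],0,0],[[0,0,1],0,0],[[0,0,0.5],0,0],[[0,0,0.5],0,0],[[0,0,0],0,0],[[0,0,0],0,0],[[0,0,0],0,0],[[0,0,0],0,0],[[0,0,0],0,0]]'
```

```text
time_s: 9.4
ee_pos: [0.5307, -0.1076, 0.0522]
eef_rot: [3.142, 0.001, 3.04]
ft_force: [-2.3, 0.8, 8.5]
finger_gap: 0.0
```

```bash
python3 -m crank '[[[0,0,-2],0,0],[[0,0,-5],0,0],[[0,0,-10],0,0],[[0,0,-20],0,0],[[0,0,-20],0,0],[[0,0,-20],0,0],[[0,0,-20],0,0],[[10,0,-20],0,0],[[20,0,-10],0,0],[[20,0,0],0,0]]'
```

```text
time_s: 10.4
ee_pos: [0.4816, -0.1027, 0.1802]
eef_rot: [-3.141, 0.004, 3.04]
ft_force: [0.1, 0.7, -0.6]
finger_gap: 0.005
```

```bash
python3 -m crank '[[[10,40,0],0,0],[[10,40,0],0,0],[[10,40,0],0,0],[[10,40,0],0,0],[[0,40,0],0,0],[[0,30,0],0,0],[[0,20,0],0,0],[[0,0,0],0,0],[[0,0,0],0,0],[[0,0,0],0,0]]'; python3 - <<'E'
from workcell import snapshot
import cv2
a=snapshot("top")["frame"][120:320,180:460,::-1];b=snapshot("scene")["frame"][130:330,80:360,::-1]
cv2.imwrite("pics/e.png",cv2.resize(cv2.hconcat([a,b]),(800,286),interpolation=cv2.INTER_CUBIC))
E
```

```text
time_s: 11.4
ee_pos: [0.4663, 0.1494, 0.1781]
eef_rot: [-3.141, 0.0, 3.039]
ft_force: [-0.2, 0.1, 0.6]
finger_gap: 0.006
```

View pics/e.png

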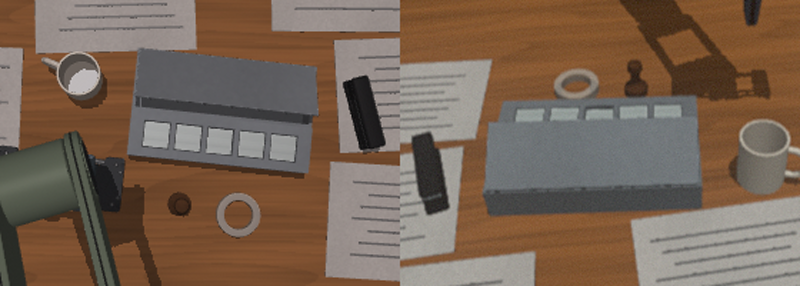

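The lid stands open. The catch bottomed at 52.2 mm, about 6 mm below its rest height. The mug, stapler, stamp and tape roll look unmoved, and the arm is clear, so I'm handing in.

```bash
python3 -c "
from workcell import workorder
print(workorder.close_job())"
```

```text
the job is handed in; nothing more can be done
None
```

The lid is open and the job is handed in at about 11.5 s of the 48 s allowed; no verdict was reported.

- **Finding the catch:** I pressed the plates with the fingers shut, starting at place5. Place5 read 11 N with no give and place4 reached 19 N with no give, so both are blanks. Place3 gave way; places 1 and 2 were never touched.
- **Pressing it in:** At place3 the tip went below plate level with almost no force and the lid sprang open. I followed the plate down to its stop at z = 52.2 mm, with about 8.5 N, then moved up and away.
- **Last checks:** The final pictures show the lid open and the mug, stapler, stamp and tape roll apparently where they started. I judged that by eye and did not re-measure them. The wrist force was about 0.6 N, within noise, so nothing was being touched.
- **Not confirmed:** I did not measure the lid angle; the catch being about 6 mm in implies it is fully open. The two cameras disagreed by about 3 mm on the plate positions, so I used the average. No check failed.

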